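Cull the short spare, find the loose terminal bolt, hold its cap open

ROBOT

A 6-joint arm with a two-finger parallel gripper is mounted at the origin on the work surface. World frame = base frame: x ahead of the robot, y to its left, z up, the work surface at z = 0. Lengths are in m, angles in rad, forces in N, time in s.
With the tool pointing down it reaches from about 0.225 to 0.875 m from the base axis. Payload 3.4 kg.
Tool frame: the origin (TCP) lies at the very end of the fingers, on their centre line; the grasp point (between the pads) lies 19 mm behind it; z points along the fingers, y is the line along which they close (so a half turn about z gives the same grasp; the last joint's range is limited). The gripper opens to 85 mm and grips with 20 to 120 N. Pads are 22 mm wide; open, the fingers measure 114 mm over their backs; the gripper's body (76 mm by 85 mm) begins 54 mm behind the grasp point. The pads swing forward as they close: fully open they stand 13 mm farther back than shut.
Start: joints at [-1.46, 0.276, 1.505, -0, 1.361, -0.121], TCP at [0.132, -0.56, 0.231] pointing down, gripper open.
Joint ranges: [-2.89, 2.89], [-0.75, 2.08], [0.22, 2.7], [-1.18, 4.32], [0.11, 2.71], [-2.7, 2.7]. Speed limits (rad/s): [2.57, 2.57, 3.14, 3.14, 3.14, 3.14].

INTERFACE

Orientations are given as a rotation vector (axis times angle).
In Python, from station import r gives the robot as it stands. Calls block until the motion is done:
- r.move_ptp(position, orientation): joint-space move of the TCP to a pose.
- r.movel(position, attitude=None, v=0.15, stop_force=None): straight line of the TCP; attitude=None keeps the orientation; v is the mean speed in m/s. With stop_force (N) it stops when the force on the tool has changed by that much, and returns True; else False.
- r.set_joints(angles): joint-space move.
- r.set_gripper(opening, strength=None): finger opening in m; strength is the grip in N (None keeps the last); returns when the fingers have stopped.
- r.hold(seconds).
- r.ik(position, orientation): joint angles nearest the present ones, or None.
- r.observe(): the state.
- r.get_image(name): name is "scene" or "top"; returns the picture (480x640x3 uint8, red, green, blue); there is no depth.
- r.camera_info(name): a dict with "mtx" (3x3 intrinsics, pixels), "eye" and "orientation" of the camera in the world. Camera axes: x right, y up, looking along -z (the intrinsics and any distortion apply to the point x, -y, -z); pixel columns grow to the right and rows downward; lengths in m; the calibration is good to about 2 mm. A picture is of the moment at which its call begins. camera_info takes no time and is no camera call.
A pose or a line that the arm cannot do raises r.PlanningError and nothing moves.
- r.job_done(): hands the job in; it is judged then, once.
The state is a dict: "t": time; "joint_pos": joint angles; "joint_velocities": joint speeds; "effort": joint torques, N m; "position": TCP position; "tcp_rot": TCP orientation; "ft_force": force on the tool from outside, world axes, zero at the start; "moment": the same for the moment, N m; "width": finger opening in m; "finger_force": force on a finger pad.
Only numpy, scipy, OpenCV 4.12 (cv2) and the standard library are available. Lean on these libraries where they do the work, as an engineer would, in place of code of your own. Each camera call takes 0.05 s, during which the arm holds its last target. There are 200 camera calls.

TASK

First sort out the spares: pick the one bolt that is too short from the three standing on the green mat, leave it in the red tub, and leave the two good ones standing. Then tap the heads of the three brass terminal bolts of the grey battery box gently until you find the loose one, which sinks under the tap and stays down, and only then lift its blue cap by the handle bar to at least half way up (45 degrees or more) and keep holding it open for the repair: finish while the gripper still holds the cap up, with the other two caps shut and the other things on the table left alone.

Things in the scene. Friction and masses are not known exactly. Their poses are not given: they have to be found in the camera images.
- block: the grey terminal box of a battery pack, fixed to the table, 100 (its x) x 265 (its y) x 60 mm high; origin at the centre of its underside, z up; its x axis points from the cap handles towards the hinges, its y axis from the right bolt towards the left one. Three bolts stand in a row along y, 85 mm apart, each with its own blue cap around it
- short_bolt: the odd one of three loose steel spare bolts that stand on their heads in a row on a green mat (180 x 70 x 3 mm, fixed), about 60 mm apart: only 38 mm tall in all, the good ones 55 mm. Head below, 8 mm high and 20 mm across; plain round shank above it, 12 mm in diameter; 50 g. Origin at the centre of the underside of the head, z along the shank
- spare_a: a good spare bolt, 55 mm tall, otherwise like the short one, standing on the same mat; origin at the centre of its underside. It stays standing where it is
- spare_b: the other good spare bolt, the same as spare_a
- tub_in (a point): centre of the inner floor of the red reject tub: a round open tub fixed to the table, 110 mm across the rim outside, 40 mm high, 4 mm wall, floor 5 mm above the table
- bolt_left (a joint): how far the left terminal bolt has sunk, in m: 0 standing at its full height (as all three do at the start), 0.006 sunk to its stop. Only the loose bolt, which differs from run to run, sinks: it slides down 6 mm under a push of more than about 2 N (push with 4 to 6 N until it stops) and stays down. A tight one gives less than 2 mm
- bolt_left_top (a point): centre of the top of the brass head of the left terminal bolt (head 22 mm across, its top 78 mm above the underside of the box and 12 mm above the cap around it, which has a 40 x 40 mm opening for it)
- cap_left (a joint): opening angle of the left cap, rad: 0 shut (flat), at most 1.3. A blue plate 68 mm wide (along y) and 6 mm thick on a hinge along the box's y, 40 mm behind the bolt (towards the box's +x) and 63 mm above the underside of the box; the front edge swings up. It falls shut when it is let go; lifting it at the bar takes about 1 N
- cap_left_bar (a point): middle of the black round handle bar of the left cap, 10 mm in diameter, along the box's y, 50 mm free length between two arms; 125 mm from the hinge, level with it when shut and 63 mm above the table, 35 mm in front of the box's front face, with free space in front, below and between bar and box (30 mm)
- bolt_middle (a joint): how far the middle terminal bolt has sunk, in m: 0 standing at its full height (as all three do at the start), 0.006 sunk to its stop. Only the loose bolt, which differs from run to run, sinks: it slides down 6 mm under a push of more than about 2 N (push with 4 to 6 N until it stops) and stays down. A tight one gives less than 2 mm
- bolt_middle_top (a point): centre of the top of the brass head of the middle terminal bolt (head 22 mm across, its top 78 mm above the underside of the box and 12 mm above the cap around it, which has a 40 x 40 mm opening for it)
- cap_middle (a joint): opening angle of the middle cap, rad: 0 shut (flat), at most 1.3. A blue plate 68 mm wide (along y) and 6 mm thick on a hinge along the box's y, 40 mm behind the bolt (towards the box's +x) and 63 mm above the underside of the box; the front edge swings up. It falls shut when it is let go; lifting it at the bar takes about 1 N
- cap_middle_bar (a point): middle of the black round handle bar of the middle cap, 10 mm in diameter, along the box's y, 50 mm free length between two arms; 125 mm from the hinge, level with it when shut and 63 mm above the table, 35 mm in front of the box's front face, with free space in front, below and between bar and box (30 mm)
- bolt_right (a joint): how far the right terminal bolt has sunk, in m: 0 standing at its full height (as all three do at the start), 0.006 sunk to its stop. Only the loose bolt, which differs from run to run, sinks: it slides down 6 mm under a push of more than about 2 N (push with 4 to 6 N until it stops) and stays down. A tight one gives less than 2 mm
- bolt_right_top (a point): centre of the top of the brass head of the right terminal bolt (head 22 mm across, its top 78 mm above the underside of the box and 12 mm above the cap around it, which has a 40 x 40 mm opening for it)
- cap_right (a joint): opening angle of the right cap, rad: 0 shut (flat), at most 1.3. A blue plate 68 mm wide (along y) and 6 mm thick on a hinge along the box's y, 40 mm behind the bolt (towards the box's +x) and 63 mm above the underside of the box; the front edge swings up. It falls shut when it is let go; lifting it at the bar takes about 1 N
- cap_right_bar (a point): middle of the black round handle bar of the right cap, 10 mm in diameter, along the box's y, 50 mm free length between two arms; 125 mm from the hinge, level with it when shut and 63 mm above the table, 35 mm in front of the box's front face, with free space in front, below and between bar and box (30 mm)
- buzzer: a small black buzzer, 22 mm in diameter, 16 mm high, loose on the table, a bystander; origin at the centre of its underside
- board: a microcontroller board, 45 x 55 x 6 mm, loose on the table, a bystander; origin at the centre of its underside
- screwdriver: a screwdriver, blue handle, lying, loose on the table, a bystander; origin at the centre of its underside
- tape: a roll of tape, black ring 90 mm across, 20 mm high, loose on the table, a bystander; origin at the centre of its underside
- mug: a mug, white, 80 mm across, 90 mm high, loose on the table, a bystander; origin at the centre of its underside
- jar: a jar, amber, 60 mm across, 80 mm high, loose on the table, a bystander; origin at the centre of its underside
There are look-alikes about, which are no part of the job. Of the things like the part that bears tub_in, leave any that is pink or purple; of the rest the larger one is meant.

How it is judged:
By the outcome, as a careful person would: the job done as asked, in the order asked, and still so for the second after the job is handed in, while the arm keeps its last pose, push and grip.
It also fails if it takes over 72 s, if anything falls off the work surface, if the arm or the gripper's body presses on something with over 40 N, if the wrist force passes 120 N, or if a joint passes its speed limit or range.

## Working session

There is one attempt and no reset: what is moved stays moved. The work goes in short steps, each a Python script; the robot and the scene stay as the last script left them, time stands still between calls to the robot, and variables do not carry over. Pictures are saved under pics/ and viewed, at most 10 in all, crops included, and the job is handed in when it is done.

```bash
mkdir -p pics; ls; python3 - <<'E'
from station import r
import cv2,numpy as np
for n in("scene","top"):
    im=r.get_image(n); cv2.imwrite(f"pics/{n}0.png",im[:,:,::-1]); c=r.camera_info(n); print(n,c)
print(r.observe())
E
```

```text
pics
scene {'mtx': array([[461.84469523,   0.        , 320.43023103],
       [  0.        , 461.84469523, 242.46845383],
       [  0.        ,   0.        ,   1.        ]]), 'eye': array([ 1.02732073, -0.61386557,  1.04238672]), 'orientation': array([0.647637  , 0.23938945, 0.64053226])}
top {'mtx': array([[521.64897556,   0.        , 312.05822645],
       [  0.        , 521.64897556, 228.17648528],
       [  0.        ,   0.        ,   1.        ]]), 'eye': array([0.42748851, 0.01773443, 1.58911717]), 'orientation': array([ 0.04453634, -0.06695592, -1.58275553])}
{'t': 0.1, 'joint_pos': array([-1.46000952e+00,  2.76498613e-01,  1.50600488e+00,  9.35674394e-06,
        1.36071104e+00, -1.21002512e-01]), 'joint_velocities': array([ 0.00158992, -0.00161139, -0.00296717, -0.0001075 , -0.0015538 ,
       -0.00073642]), 'effort': array([ 1.27390162e-03, -4.17698979e+01, -2.46405923e+01, -1.40822194e-04,
        5.70164208e-03, -2.50883421e-07]), 'position': array([ 0.13203223, -0.55914688,  0.23054578]), 'tcp_rot': array([-3.11890741e+00, -3.63088702e-01, -2.73705830e-05]), 'ft_force': array([-0.05008959,  0.13105648, -0.12497682]), 'moment': array([0.01048647, 0.03314003, 0.0025299 ]), 'finger_force': 0.0, 'width': 0.08529089173625677}
```

View pics/scene0.png

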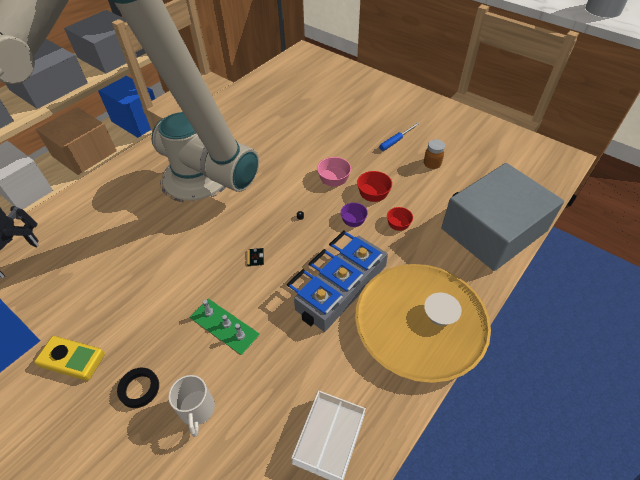

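View pics/top0.png

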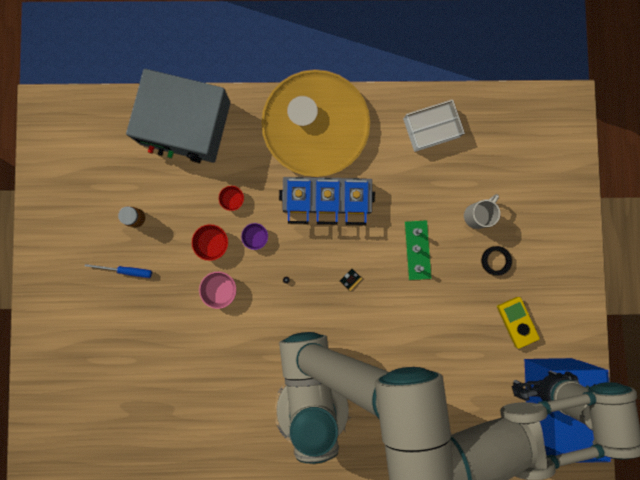

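The scene view shows the mat with its bolts at about (208,308), (226,322) and (239,332). The box caps are near (340,275), and the large red tub is at (374,186). In the top view the tub is at (210,242), the box at (327,200) and the mat at (418,250). Next I'll enlarge the areas that matter.

```bash
python3 - <<'E'
import cv2,numpy as np
s=cv2.imread("pics/scene0.png");t=cv2.imread("pics/top0.png")
f=lambda im,x,y,w,h,k:cv2.resize(im[y:y+h,x:x+w],None,fx=k,fy=k,interpolation=cv2.INTER_CUBIC)
a=f(s,185,290,80,60,5);b=f(t,385,215,80,60,5)   # 400x300 each
c=f(s,280,225,114,86,3.5);d=f(t,270,170,114,86,3.5)
o=np.zeros((602,800,3),np.uint8)
o[:300,:400]=a;o[:300,400:800]=b;o[300:601,:399]=c;o[300:601,400:799]=d
cv2.imwrite("pics/crop1.png",o[:600])
E
cat > h.py <<'E'
import numpy as np,cv2
from station import r
from scipy.spatial.transform import Rotation as R
def ray(n,uv):
    c=r.camera_info(n);p=np.linalg.solve(c["mtx"],[uv[0],uv[1],1]);d=R.from_rotvec(c["orientation"]).as_matrix()@[p[0],-p[1],-p[2]]
    return np.array(c["eye"]),d/np.linalg.norm(d)
def plane(n,uv,z):
    e,d=ray(n,uv);return e+d*(z-e[2])/d[2]
def tri(a,b):
    e1,d1=ray("scene",a);e2,d2=ray("top",b)
    s=np.linalg.lstsq(np.c_[d1,-d2],e2-e1,rcond=None)[0];p,q=e1+s[0]*d1,e2+s[1]*d2
    return (p+q)/2,np.linalg.norm(p-q)
def proj(n,P):
    c=r.camera_info(n);q=R.from_rotvec(c["orientation"]).as_matrix().T@(np.array(P)-c["eye"]);q=c["mtx"]@[q[0],-q[1],-q[2]];return q[:2]/q[2]
E
```

```text
(no output)
```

View pics/crop1.png

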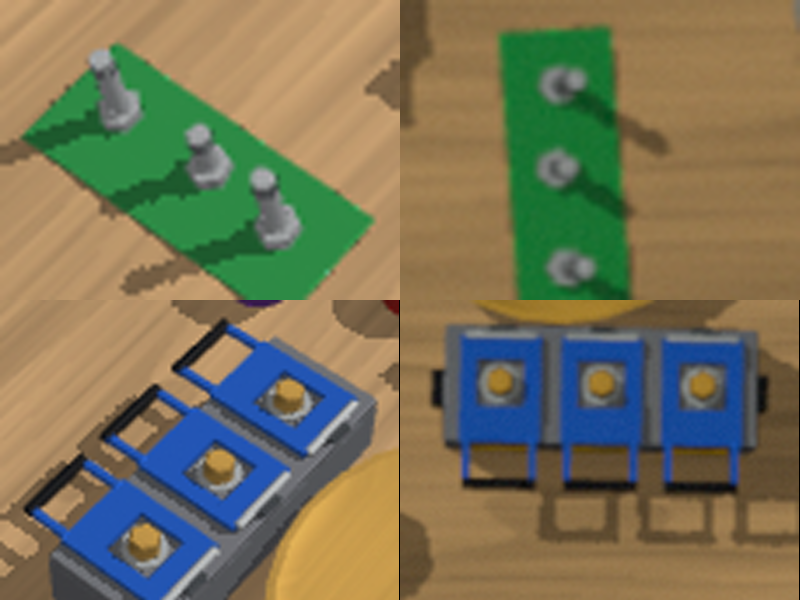

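The crops show that the middle spare is the short one: scene (224.6,316), top (419,248). The brass heads are at top (298.6,193), (327,194) and (356.6,194), with the bars at row ~223.

```bash
python3 - <<'E'
from h import *
np.set_printoptions(precision=4,suppress=True)
T={"s_near":((205,302),(420,231)),"s_mid":((224.6,316.4),(419,248.2)),"s_far":((237.6,325.6),(422,268.6)),
"bL":((362.3,250.7),(298.6,192.9)),"bM":((342.9,271.3),(327.1,193.7)),"bR":((322,292.1),(356.6,194.3)),
"hL":((336.9,238.1),(298,222.6)),"hM":((317.1,257),(327.1,223.1)),"hR":((295.4,278.1),(355.7,223.7))}
for k,v in T.items(): print(k,*tri(*v))
for a,z in(((205,302),.058),((237.6,325.6),.058),((224.6,316.4),.041)): print(plane("scene",a,z))
for n in("scene","top"):
    im=cv2.imread(f"pics/{n}0.png");h=cv2.cvtColor(im,cv2.COLOR_BGR2HSV)
    m=(((h[...,0]<6)|(h[...,0]>174))&(h[...,1]>190)&(h[...,2]>60)).astype(np.uint8)
    for c in cv2.findContours(m,0,2)[0]:
        if cv2.contourArea(c)>100:
            c=cv2.convexHull(c);(x,y),ax,an=cv2.fitEllipse(c);print(n,"red",x,y,ax,plane(n,(x,y),.04))
E
```

```text
s_near [ 0.4981 -0.3292  0.1541] 0.06687593902369461
s_mid [ 0.4744 -0.3212  0.0428] 0.0024990618326999566
s_far [ 0.4417 -0.3192 -0.0443] 0.08261968319460053
bL [0.6385 0.0334 0.0768] 5.98899722212291e-05
bM [ 0.636  -0.0497  0.0731] 0.001004408854180555
bR [ 0.6336 -0.1349  0.0771] 0.0034287418824736045
hL [0.5525 0.0362 0.0623] 0.0002231385806905139
hM [ 0.5504 -0.0488  0.0633] 0.0008861415145010337
hR [ 0.5474 -0.1336  0.0596] 0.0003392832345948712
[ 0.4156 -0.3263  0.058 ]
[ 0.5265 -0.3231  0.058 ]
[ 0.4743 -0.3198  0.041 ]
scene red 399.1352844238281 217.99847412109375 (22.506193161010742, 25.54054832458496) [0.6386 0.2219 0.04  ]
scene red 373.8869323730469 185.5047149658203 (30.188705444335938, 34.05539321899414) [0.5048 0.2884 0.04  ]
top red 209.4490966796875 242.0174560546875 (35.27606201171875, 35.8258171081543) [0.4999 0.2996 0.04  ]
top red 230.89291381835938 197.80467224121094 (24.341976165771484, 24.737024307250977) [0.6311 0.2359 0.04  ]
```

```bash
python3 - <<'E'
from h import *
D=[np.pi,0,0]; x,y=.4744,-.3205
print(r.ik([x,y,.18],D), r.ik([.5,.298,.18],D))
r.set_gripper(.045,30)
r.move_ptp([x,y,.15],D)
print(r.movel([x,y,.018],v=.12,stop_force=6)); o=r.observe();print(o["position"],o["ft_force"])
r.set_gripper(0.0,30); o=r.observe();print(o["width"],o["finger_force"],o["position"])
r.movel([x,y,.15],v=.15); r.hold(.1)
o=r.observe();print(o["t"],o["width"],o["finger_force"],o["ft_force"])
for n in("scene","top"): cv2.imwrite(f"pics/{n}1.png",r.get_image(n)[:,:,::-1])
E
```

```text
[-7.15673005e-01  3.05084099e-01  1.59393388e+00 -4.44089210e-16
  1.24257468e+00  8.55123321e-01] [ 4.17958912e-01  3.18892521e-01  1.57309860e+00 -4.44089210e-16
  1.24960153e+00  1.98875524e+00]
False
[ 0.47488736 -0.3209748   0.01867755] [ 0.67099559 -0.45133949  1.12251406]
0.010383554789081149 29.326459765434265 [ 0.47472877 -0.32080386  0.0186693 ]
4.9167 0.010924076925823116 29.191919267177582 [ 0.22795522 -0.38766141 -1.66583461]
```

View pics/scene1.png

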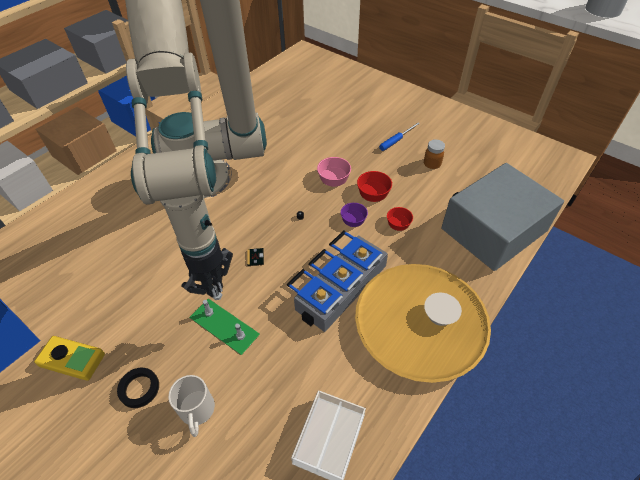

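The short bolt is in the gripper and both good ones are still standing at (207,309) and (239,332). Next I'll drop it in the tub, then tap.

```bash
python3 - <<'E'
from h import *
D=[np.pi,0,0]
r.move_ptp([.5,.298,.17],D)
print(r.movel([.5,.298,.025],v=.12,stop_force=6)); print(r.observe()["position"])
r.set_gripper(.035); r.hold(.15)
r.movel([.5,.298,.16],v=.15)
o=r.observe();print(o["t"],o["width"])
cv2.imwrite("pics/top2.png",r.get_image("top")[:,:,::-1]); 
im=r.get_image("scene")[:,:,::-1]; cv2.imwrite("pics/c2.png",cv2.resize(im[130:270,300:440],None,fx=4,fy=4,interpolation=cv2.INTER_CUBIC))
r.set_gripper(0,30)
for n,(x,y) in dict(L=(.6385,.0334),M=(.6362,-.0505),R=(.6335,-.1349)).items():
    r.move_ptp([x,y,.12],D); r.movel([x,y,.09],v=.1)
    r.hold(.2); f0=r.observe()["ft_force"]
    s=r.movel([x,y,.067],v=.02,stop_force=5); o=r.observe()
    print(n,s,o["t"],o["position"],o["ft_force"]-f0)
    r.movel([x,y,.12],v=.15)
    if not s or o["position"][2]<.0745: break
E
```

```text
False
[0.50060464 0.29828603 0.02571599]
10.15 0.035375014810064546
L True 13.35 [0.63845159 0.03337082 0.07208116] [-0.66773919 -1.02753873  3.62284462]
```

View pics/c2.png

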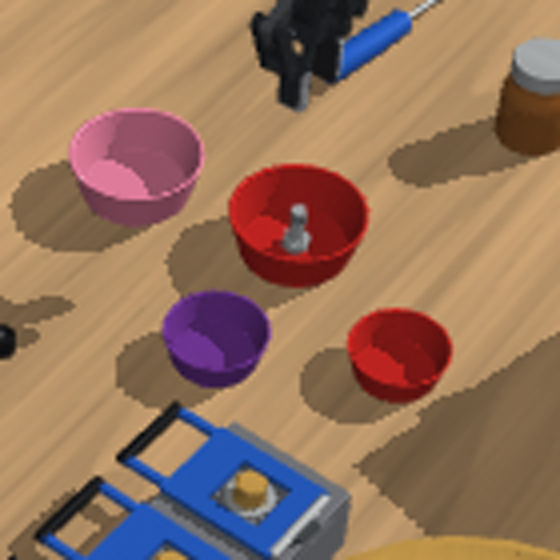

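The bolt is standing in the large red tub. The left terminal bolt stopped 6 mm below nominal. I'll check that by tapping it again and tapping its neighbour as a height reference.

```bash
python3 - <<'E'
from h import *
D=[np.pi,0,0]
for n,(x,y) in dict(L=(.6385,.0334),M=(.6362,-.0505)).items():
    r.move_ptp([x,y,.12],D); r.movel([x,y,.085],v=.1)
    r.hold(.2); f0=r.observe()["ft_force"]
    s=r.movel([x,y,.067],v=.02,stop_force=5); o=r.observe()
    print(n,s,o["t"],o["position"],o["ft_force"]-f0)
    r.movel([x,y,.12],v=.15)
im=r.get_image("scene")[:,:,::-1]; cv2.imwrite("pics/c3.png",cv2.resize(im[215:335,270:410],None,fx=4,fy=4,interpolation=cv2.INTER_CUBIC))
E
```

```text
L True 15.4333 [0.63838164 0.03341704 0.0720683 ] [-0.5733644   0.34942534  3.99331796]
M True 17.5583 [ 0.63632356 -0.050592    0.07757932] [-1.79252644 -0.01721127  5.13525845]
```

Left is the loose bolt: it stayed at 72.1 mm while the middle one stands at 77.6 mm. Next I'll grasp the left bar and lift it along the arc.

```bash
cat >> h.py <<'E'
yaw=np.radians(-1.67); X=np.array([np.cos(yaw),np.sin(yaw),0])
A=(R.from_rotvec([0,0,yaw])*R.from_matrix([[0,1,0],[1,0,0],[0,0,-1]])).as_rotvec()
H=np.array([.678,.0322,.063])
def tcp(deg,dz=-.014):
    a=np.radians(deg);return H-.125*np.cos(a)*X+[0,0,.125*np.sin(a)+dz]
E
python3 - <<'E'
from h import *
np.set_printoptions(precision=4,suppress=True)
r.set_gripper(.028,40)
p=tcp(0); print(p,r.ik(p,A),r.ik(tcp(60),A))
r.move_ptp(p+[0,0,.10],A)
s=r.movel(p,v=.08,stop_force=5); print(s,r.observe()["position"])
if not s:
    r.set_gripper(0,40); r.hold(.2); o=r.observe(); print(o["t"],o["width"],o["finger_force"],o["position"],o["ft_force"])
    for n in("scene","top"): cv2.imwrite(f"pics/{n}4.png",r.get_image(n)[:,:,::-1])
    if .007<o["width"]<.014:
        for d in range(6,31,6):
            r.movel(tcp(d),v=.06); o=r.observe(); print(d,o["width"],o["finger_force"],o["ft_force"])
    im=r.get_image("scene")[:,:,::-1]; cv2.imwrite("pics/c5.png",cv2.resize(im[170:330,240:440],None,fx=3.5,fy=3.5,interpolation=cv2.INTER_CUBIC))
E
```

```text
[0.5531 0.0358 0.049 ] [-0.0608  0.4076  1.8081 -0.      0.9259 -0.0317] [-0.0576  0.3848  1.5295 -0.      1.2273 -0.0285]
False [0.5535 0.0358 0.0495]
21.6083 0.008457292650617525 38.9964097738266 [0.5552 0.0358 0.0497] [4.8375 0.4197 0.8444]
6 0.008447570690953938 38.95287036895752 [ 6.8824  0.2579 -1.7771]
12 0.00839221123421849 38.92201602458954 [ 6.2242 -1.3631 -1.0727]
18 0.00818951673397253 38.89102220535278 [ 6.293  -0.1145 -2.8078]
24 0.008110340577816752 38.86666238307953 [ 7.0125 -1.0489 -4.1885]
30 0.007765320735427291 38.84889543056488 [ 4.5897  0.3879 -4.8791]
```

View pics/c5.png

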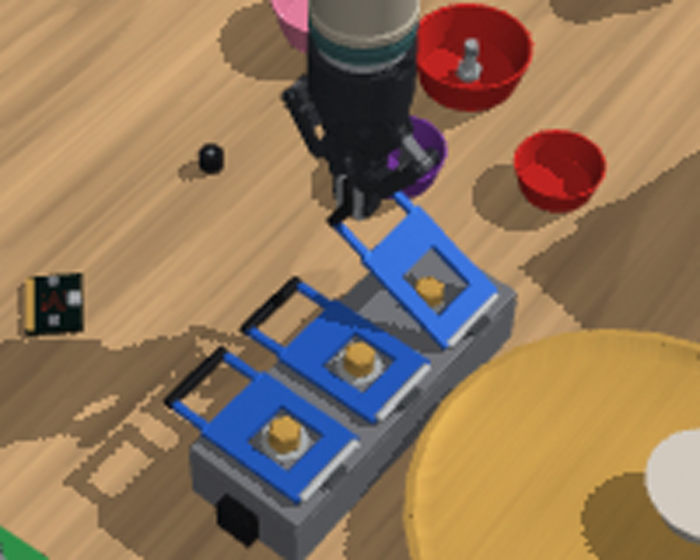

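The left cap is rising in the grip to about 30° and the other two are shut. The bar sits about 2 mm farther back than I assumed, so I'll correct the hinge and continue.

```bash
sed -i 's/H=np.array(\[.678/H=np.array([.680/' h.py; python3 - <<'E'
from h import *
np.set_printoptions(precision=4,suppress=True)
for d in range(32,61,4):
    r.movel(tcp(d,-.0155),v=.06); o=r.observe(); print(d,o["width"],o["finger_force"],o["ft_force"])
    if o["width"]<.0065 or abs(o["ft_force"]).max()>25: break
r.hold(.5); o=r.observe(); print(o["t"],o["width"],o["ft_force"])
im=r.get_image("scene")[:,:,::-1]; cv2.imwrite("pics/c6.png",cv2.resize(im[170:330,240:440],None,fx=3.5,fy=3.5,interpolation=cv2.INTER_CUBIC))
cv2.imwrite("pics/top6.png",r.get_image("top")[:,:,::-1])
E
```

```text
32 0.007936963408462496 39.41652238368988 [-5.143  -1.698  -0.1006]
36 0.00843316518876655 39.5008260011673 [-7.9857 -0.5034  3.0674]
40 0.00794682188593231 39.4828462600708 [-9.6879 -0.3519  3.8756]
44 0.008159379595738245 39.516804814338684 [-11.7256  -0.8478   6.8601]
48 0.008080828578449344 39.59208548069 [-13.7825  -1.0493   9.7821]
52 0.008349372281392525 39.72968101501465 [-14.9648  -0.7002  13.8639]
56 0.008591078548957543 39.83781158924103 [-16.4593  -0.3079  16.6489]
60 0.008388566357510951 40.66316306591034 [-14.243   -0.1756  19.3356]
26.3833 0.008149218434330828 [-13.4311  -0.6814  19.0499]
```

View pics/c6.png

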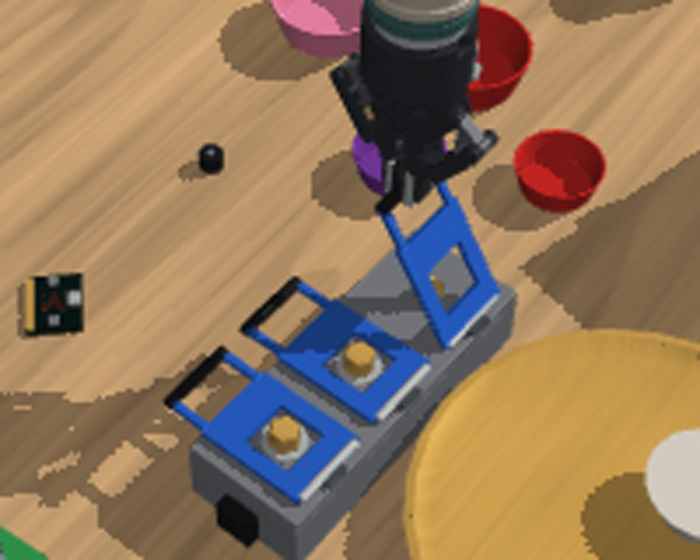

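The left cap is up about 60° with the bar between the pads, and the neighbouring caps are shut. The tool is pushing towards the hinge at about 23 N, so I'll ease it outwards, check, and hand in.

```bash
python3 - <<'E'
from h import *
np.set_printoptions(precision=4,suppress=True)
n=np.array([-.5,0,.87]); p=tcp(60,-.0155)
for k in(.001,.002,.003):
    r.movel(p+k*n,v=.02); r.hold(.2); o=r.observe(); print(k,o["width"],o["ft_force"])
    if o["ft_force"]@n<9: break
r.hold(1); o=r.observe(); print(o["t"],o["width"],o["finger_force"],o["ft_force"],o["position"])
s=r.get_image("scene")[:,:,::-1]; t=r.get_image("top")[:,:,::-1]
q=cv2.resize(s[170:350,180:400],(800,654))[:300] if 0 else None
a=cv2.resize(s[140:360,180:400],(400,400)); b=cv2.resize(t[150:310,180:340+0],(400,400)); cv2.imwrite("pics/f7.png",np.hstack([a,b]))
E
```

```text
0.001 0.008167507698368095 [-12.6239  -1.2552  15.8979]
0.002 0.00812222042658509 [-8.8587  0.2313 11.4256]
0.003 0.008162405164377148 [-7.039  -0.0313  7.8461]
28.8333 0.008274887210437568 39.58465218544006 [-7.0227  0.232   8.5242] [0.614  0.034  0.1602]
```

View pics/f7.png

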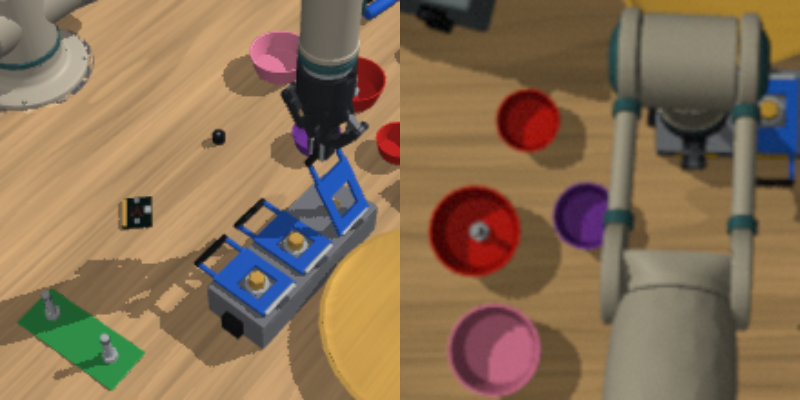

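Everything is in order: the short bolt is in the large red tub, two spares are standing, the left cap is held up, and the other two are shut.

```bash
python3 -c "
from station import r
print(r.job_done())"
```

```text
the job is handed in; nothing more can be done
None
```

The job is handed in: the short bolt is in the large red tub, both good spares are standing, the left terminal bolt is the loose one (it sank about 6 mm and stayed down; the right one was not tapped, since the left was already found), and the gripper is holding its cap open at about 60°, with the other two caps shut.

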